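Take the retaining nut off the empty filament spool

ROBOT

A 7-joint arm with a two-finger parallel gripper is mounted at the origin on the work surface. World frame = base frame: x ahead of the robot, y to its left, z up, the work surface at z = 0. Lengths are in m, angles in rad, forces in N, time in s.
With the tool pointing down it reaches from about 0.425 to 0.925 m from the base axis. Payload 6.8 kg.
Tool frame: the origin (TCP) lies between the finger pads; the fingertips stand 14 mm ahead of it and the grasp point (between the pads) lies 5 mm behind it; z points along the fingers, y is the line along which they close (so a half turn about z gives the same grasp; the last joint's range is limited). The gripper opens to 85 mm and grips with 20 to 120 N. Pads are 22 mm wide; open, the fingers measure 114 mm over their backs; the gripper's body (76 mm by 85 mm) begins 54 mm behind the grasp point. The pads swing forward as they close: fully open they stand 13 mm farther back than shut.
Start: joints at [1.076, 0.477, 0.022, 1.555, -0.011, 1.109, -0.083], TCP at [0.255, -0.625, 0.245] pointing down, gripper open.
Joint ranges: [-2.96, 2.96], [-0.34, 2.1], [-1.41, 1.46], [0.24, 2.44], [-1.37, 4.51], [0.17, 1.92], [-2.96, 2.96]. Speed limits (rad/s): [2.39, 2.39, 3.14, 3.14, 3.14, 3.14, 3.14].

INTERFACE

Orientations are given as a rotation vector (axis times angle).
In Python, from bench import r, eyes, ticket gives the robot as it stands. The module is installed in compiled form; this text tells all that it offers.
- The arm moves only by the tool arm_command, never from a script. Its argument "plan" is text: rows parted by semicolons, each of 4 numbers parted by spaces: the shift along the tool's x, y, z in m, then the turn about the tool's z in degrees. In form: tx ty tz yaw; .... A call has 1 to 20 rows; each row shifts and turns the commanded pose from where the row before left it, along the tool's axes as they then stand; what a row does not reach is not made up. A row lasts 1/8 s, in which the tool goes at most 62.5 mm and 10.7 degrees, less where a joint would pass 70% of its speed; a pose out of reach is approached as far as the arm can. A call is refused whole if a number of a shift passes 0.0625 or a number of a turn 10.7, either way. A call with a gripper value outside its range is refused whole. "hand" is the closure, from -1 (fully open) to 1 (shut), set as the call begins (left out, the last holds). The fingers move at their own pace and stop on an object; "grip_force" is the grip in N (left out, the last holds). Time passes only in rows, so rows that do not move let the fingers close. It gives the time, the measured TCP pose, the force, the opening and the grip force at its end, in the units of the state.
- r.get_obs(): the state, without advancing time (a new reading comes with each control period).
- eyes.grab_frame(name): name is "scene" or "side" or "wrist"; returns (picture, depth): 400x640x3 uint8, red, green, blue; 400x640 float32, m along the optical axis (not along the pixel's ray), 0 where there is no reading.
- eyes.calibration(name): a dict with "fov_y" (degrees; the focal length in pixels is half the picture's height over the tangent of half this angle, whatever the lens; pixels are square), "cx", "cy" (the principal point, pixels), "k1" (the pictures are not rectified: a ray, as slopes to the right and down, at radius r is drawn at 1 + k1 r^2 times it, then the intrinsics apply), "origin" and "attitude" of the camera in the world; the wrist camera has in their place "tool_from_camera" (4x4, takes a point from camera to tool coordinates, whose origin is the TCP and whose axes are the flange's). Camera axes: x right, y up, looking along -z (the intrinsics and any distortion apply to the point x, -y, -z); pixel columns grow to the right and rows downward; lengths in m; the calibration is good to about 2 mm. A picture is of the moment at which its call begins: read the wrist's pose just before it. calibration takes no time and is no camera call.
- ticket.hand_in(): hands the job in; it is judged then, once.
The state is a dict: "clock": time; "joints": joint angles; "qvel": joint speeds; "tau": joint torques, N m; "tcp_pos": TCP position; "orientation": TCP orientation; "contact_force": force on the tool from outside, world axes, zero at the start; "moment": the same for the moment, N m; "grip_width": finger opening in m; "gripper_force": force on a finger pad.
Only numpy, scipy, OpenCV 4.12 (cv2) and the standard library are available. Lean on these libraries where they do the work, as an engineer would, in place of code of your own. Each camera call takes 0.05 s, during which the arm holds its last target. There are 200 camera calls.

TASK

One of the two filament spools on the twin spool stand has run out; unscrew the hexagonal hand nut on top of the empty spool's spindle and lift it off. One spindle has a right-hand thread and the other a left-hand thread and nothing shows which, so you will have to try which way it loosens; do not yank it off. Finish while still holding the nut upright in the gripper, straight above its spindle and about 10 cm up from where it sat, and leave the full spool's nut and everything else on the bench where it is.

Things in the scene. Friction and masses are not known exactly. Their poses are not given: they have to be found in the camera images.
- nut_1_center (a point): one of two like white nuts, one on each spindle (which on which varies): closed hexagonal cap, 48 mm across flats, 44 mm tall, a round flange 66 mm across and 6 mm thick at its foot. Point on its axis, half-way up: 22 mm above its underside, 104.5 mm above the bench when seated; z up, x square to a flat (a flat every 60 degrees). Hand-tight at the start. 40 to 85 g
- nut_2_center (a point): the other nut, same shape and point. Both nuts: loosening climbs 33 mm per full turn and comes free of the thread after a third of a turn (about 2.0 rad, 11 mm up); the wrong way stops within about 0.15 rad; let go half-way, a nut stays where it is. Seen from above, anticlockwise loosens a right-hand thread, clockwise a left-hand one
- spool_empty: the empty spool: black plastic, two spoked flanges 150 mm across and 3 mm thick, 55 mm tall, lying flat around its upright spindle, only its bare 80 mm core between the flanges. Origin on its axis (the spindle's axis) at its underside, 26 mm above the bench; its upper face is 81 mm above the bench. It can spin on the spindle
- spool_full: the full spool: the same spool wound with grey filament to 133 mm across, which shows between the flanges and through the spokes. Origin on its axis at its underside, 26 mm above the bench. It can spin on the spindle
- stand: the spool stand, fixed: a plywood board 170 x 360 x 18 mm (x, y, z) with two fixed upright spindles at y = +95 and -95 mm in its frame. Origin at the centre of its underside, on the bench. A nut sits on the spindle's shoulder, 82.5 mm above the bench; the 36 mm thick threaded neck goes 32 mm up into it. Which place has which thread and which spool varies
- failed_print: bystander: a lumpy black failed print, 65 mm tall, standing on a thin bronze-coloured printer plate (184 mm square, fixed). Origin at its underside
- side_cutters: bystander: side cutters lying flat, about 160 mm long, 17 mm high. Origin near the middle of their length, on the bench
- hex_driver: bystander: a driver with a black handle lying flat, 160 mm long. Origin at its underside
- scraper: bystander: a scraper with a wooden handle lying flat, 200 mm long. Origin at its underside
- glue_stick: bystander: a white glue stick standing up, 29 mm across, 94 mm tall. Origin at its underside
- silica_jar: bystander: a clear jar of drying agent, 64 mm across, 90 mm tall. Origin at its underside
- nozzle_tin: bystander: a flat aluminium tin, 62 x 92 x 24 mm. Origin at its underside
There are look-alikes about, which are no part of the job. Leave any purple or yellow look-alike of the part that bears nut_2_center alone. Leave any red or turquoise look-alike of the part that bears nut_1_center alone.

How it is judged:
On the way:
1. the empty spool's nut has climbed its thread by turning (((horizontal distance between nut_2_center and spool_full below 0.03 m and horizontal distance between nut_1_center and spool_empty below 0.05 m and height (world z) of nut_1_center between 0.109 and 0.1185 m and angle between the x axis of nut_1_center and the x axis of stand, either way round above 0.6 rad) or (horizontal distance between nut_1_center and spool_full below 0.03 m and horizontal distance between nut_2_center and spool_empty below 0.05 m and height (world z) of nut_2_center between 0.109 and 0.1185 m and angle between the x axis of nut_2_center and the x axis of stand, either way round above 0.6 rad))), for 0.1 s.
At the end, for the whole second after the job is handed in: The empty spool's nut is held in the fingers 60 to 180 mm above its seat, within 50 mm of straight above its spindle, upright within 0.3 rad, still (under 0.03 m/s); the full spool's nut is still seated (8 mm sideways, 4 mm up, 0.35 rad of turn) and no bystander has moved over 30 mm (((horizontal distance between nut_2_center and spool_full below 0.03 m and horizontal distance between nut_1_center and spool_empty below 0.05 m and height (world z) of nut_1_center between 0.1645 and 0.2845 m and angle between nut_1_center's own z axis and vertical below 0.3 rad and contact force between nut_1 and the fingers above 1 N and linear speed of nut_1 below 0.03 m/s and not (horizontal distance between nut_2_center and spool_full above 0.008 m or height (world z) of nut_2_center above 0.1085 m or angle between the x axis of nut_2_center and the x axis of stand, either way round above 0.35 rad)) or (horizontal distance between nut_1_center and spool_full below 0.03 m and horizontal distance between nut_2_center and spool_empty below 0.05 m and height (world z) of nut_2_center between 0.1645 and 0.2845 m and angle between nut_2_center's own z axis and vertical below 0.3 rad and contact force between nut_2 and the fingers above 1 N and linear speed of nut_2 below 0.03 m/s and not (horizontal distance between nut_1_center and spool_full above 0.008 m or height (world z) of nut_1_center above 0.1085 m or angle between the x axis of nut_1_center and the x axis of stand, either way round above 0.35 rad))) and distance of each of failed_print, side_cutters, hex_driver, scraper, glue_stick, silica_jar, nozzle_tin from where it was at the start of the episode below 0.03 m); the arm keeps its last pose, push and grip.
It fails at once if a nut is yanked up its thread without being turned (more than 7 mm up with less than 0.6 rad of turn) ((height (world z) of nut_1_center between 0.1115 and 0.1145 m and angle between the x axis of nut_1_center and the x axis of stand, either way round below 0.6 rad) or (height (world z) of nut_2_center between 0.1115 and 0.1145 m and angle between the x axis of nut_2_center and the x axis of stand, either way round below 0.6 rad)).
It fails at once if the full spool's nut is unscrewed or knocked (8 mm sideways, 4 mm up or 0.35 rad of turn) ((horizontal distance between nut_1_center and spool_full below 0.06 m and (horizontal distance between nut_1_center and spool_full above 0.008 m or height (world z) of nut_1_center above 0.1085 m or angle between the x axis of nut_1_center and the x axis of stand, either way round above 0.35 rad)) or (horizontal distance between nut_2_center and spool_full below 0.06 m and (horizontal distance between nut_2_center and spool_full above 0.008 m or height (world z) of nut_2_center above 0.1085 m or angle between the x axis of nut_2_center and the x axis of stand, either way round above 0.35 rad))).
It fails at once if a bystander is pushed more than 30 mm (distance of any of failed_print, side_cutters, hex_driver, scraper, glue_stick, silica_jar, nozzle_tin from where it was at the start of the episode above 0.03 m).
It also fails if it takes over 54 s, if anything falls off the work surface, if the arm or the gripper's body presses on something with over 40 N, if the wrist force passes 120 N, or if a joint passes its speed limit or range.

## Working session

There is one attempt and no reset: what is moved stays moved. The work goes in short steps, Python scripts to look and compute and a tool call to move; the robot and the scene stay as the last step left them, time stands still between calls to the robot, and variables do not carry over. Pictures are saved under pics/ and viewed, at most 10 in all, crops included, and the job is handed in when it is done.

Besides the shell and the picture viewer there is one more tool, called after "Emit:" as name(argument=value, ...) on one line, values as JSON. arm_command: Moves the arm, as the interface text tells. Its arguments: {"type":"object","properties":{"plan":{"type":"string"},"hand":{"type":"number"},"grip_force":{"type":"number"}},"required":["plan"]}

```bash
mkdir -p pics
cat > h.py <<'E'
import numpy as np, cv2
from scipy.spatial.transform import Rotation as R
from bench import r, eyes, ticket
def cam(name,o=None):
    c=eyes.calibration(name)
    if name=="wrist":
        T=np.eye(4);T[:3,:3]=R.from_rotvec(o["orientation"]).as_matrix();T[:3,3]=o["tcp_pos"]
        M=T@np.array(c["tool_from_camera"])
        return c,M[:3,3],M[:3,:3]
    A=np.array(c["attitude"]);
    A=A if A.shape==(3,3) else R.from_rotvec(A).as_matrix() if A.size==3 else None
    return c,np.array(c["origin"]),A
def rays(c,A,uv):
    f=200/np.tan(np.radians(c["fov_y"])/2)
    K=np.array([[f,0,c["cx"]],[0,f,c["cy"]],[0,0,1.]])
    n=cv2.undistortPoints(np.array(uv,float).reshape(-1,1,2),K,np.array([c["k1"],0,0,0,0])).reshape(-1,2)
    # k1 only
    d=np.c_[n[:,0],-n[:,1],-np.ones(len(n))]
    return d@A.T
def on_plane(c,o,A,uv,z):
    d=rays(c,A,uv); return o+d*((z-o[2])/d[:,2])[:,None]
E
python3 - <<'E'
from h import *
o=r.get_obs();print(o)
for n in("scene","side","wrist"):
    p,d=eyes.grab_frame(n);cv2.imwrite(f"pics/{n}0.png",p[:,:,::-1]);np.save(f"pics/{n}0.npy",d);print(n,eyes.calibration(n))
E
```

```text
{'clock': 0.0, 'joints': array([ 1.0759277 ,  0.47779248,  0.02234877,  1.55645294, -0.01147906,
        1.10930724, -0.0830891 ]), 'qvel': array([-5.73552310e-05,  7.44164769e-04,  1.46571722e-03,  9.46145225e-04,
        1.33878932e-03, -4.17931641e-05, -1.53273367e-03]), 'tau': array([ 7.81314111e-05, -5.96458840e+01,  1.60815977e+00, -2.81191528e+01,
        1.24576018e-02,  9.48758185e-03,  1.60394552e-05]), 'tcp_pos': array([ 0.25437078, -0.62462166,  0.24433036]), 'orientation': array([-3.08129397e+00, -6.03468874e-01,  7.95432870e-04]), 'contact_force': array([-0.56173279, -0.08437794,  0.65344052]), 'moment': array([-0.01149032,  0.04357451, -0.06130329]), 'gripper_force': 0.0, 'grip_width': 0.08586806666903063}
scene {'fov_y': 52.03057555279709, 'cx': 318.39280842651095, 'cy': 200.51579887118004, 'k1': -0.04315896542075146, 'origin': array([ 1.30964202, -0.45748856,  0.89463833]), 'attitude': array([0.74696285, 0.42021708, 0.92721513])}
side {'fov_y': 53.05517536439374, 'cx': 320.0604591557257, 'cy': 202.6705149313909, 'k1': -0.0899567560352908, 'origin': array([-0.07976093,  0.8462664 ,  0.87781449]), 'attitude': array([ 0.37790173, -1.11826538, -2.25920015])}
wrist {'fov_y': 61.467134314267376, 'cx': 321.73056916997416, 'cy': 194.03980138517502, 'k1': -0.060645085288375894, 'tool_from_camera': array([[-3.50003587e-04,  9.50415787e-01,  3.10981847e-01,
         7.95229349e-02],
       [ 9.99999902e-01,  2.48371980e-04,  3.66410140e-04,
        -6.35718155e-04],
       [ 2.71002804e-04,  3.10981945e-01, -9.50415781e-01,
        -1.29075664e-01],
       [ 0.00000000e+00,  0.00000000e+00,  0.00000000e+00,
         1.00000000e+00]])}
```

View pics/scene0.png

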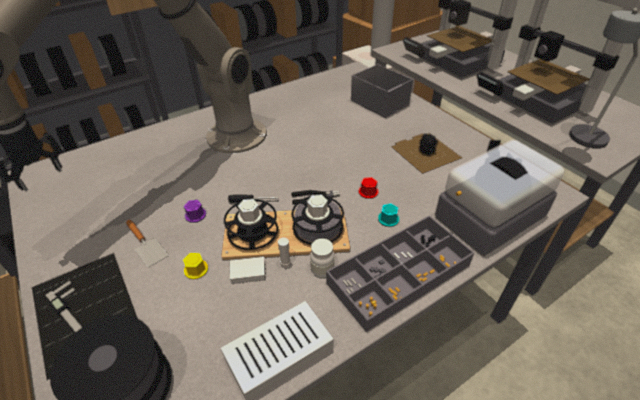

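View pics/side0.png

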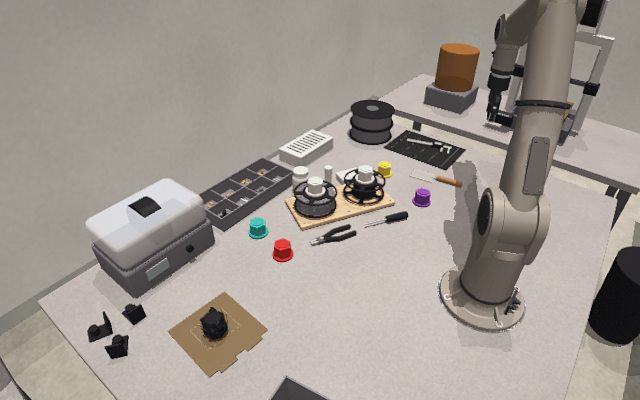

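The scene view shows white nuts at about (249,205) and (317,204). The left spool lets the board show through, so it looks empty, and the right one shows grey winding. The side view has the same pair at (365,175) and (315,187). I'll measure both nuts and zoom in.

Run:
```python
from h import *
ims=[]
for n,seeds,z in(("scene",[(249,205),(317,202)],.1265),("side",[(365,172),(315,184)],.1265)):
    p=cv2.imread(f"pics/{n}0.png");c,o,A=cam(n)
    hsv=cv2.cvtColor(p,cv2.COLOR_BGR2HSV)
    m=((hsv[...,1]<50)&(hsv[...,2]>160)).astype(np.uint8)
    for s in seeds:
        w=np.zeros_like(m);w[s[1]-16:s[1]+20,s[0]-18:s[0]+18]=1
        k,l,st,ce=cv2.connectedComponentsWithStats(m*w)
        i=1+np.argmax(st[1:,4]);print(n,s,st[i],ce[i])
        d=np.load(f"pics/{n}0.npy");v,u=np.where(l==i)
        D=d[v,u];ry=rays(c,A,np.c_[u,v]);P=o+ry*D[:,None]
        ok=D>0;P=P[ok]
        t=P[P[:,2]>np.percentile(P[:,2],95)-.006]
        print(" zmax",P[:,2].max(),"topmean",t.mean(0),len(t),(t.min(0)+t.max(0))/2)
    x0=min(s[0] for s in seeds)-50;y0=min(s[1] for s in seeds)-40
    ims.append(cv2.resize(p[y0:y0+110,x0:x0+160],(800,550),interpolation=cv2.INTER_CUBIC)[:, :])
cv2.imwrite("pics/z0.png",cv2.resize(np.vstack(ims),(436,600)))
```

```text
scene (249, 205) [231 189  36   9 231] [251.06060606 191.97835498]
 zmax 0.02225950425135459 topmean [ 0.35294317 -0.10315341  0.0090645 ] 37 [ 0.34693732 -0.10635175  0.01321229]
scene (317, 202) [308 195  19  12 175] [316.89714286 200.71428571]
 zmax 0.13355554227441313 topmean [ 0.60939145 -0.01757482  0.12904746] 169 [ 0.6100527  -0.01704354  0.12975008]
side (365, 172) [347 156  36  18 512] [363.12695312 163.125     ]
 zmax 0.13147375778696935 topmean [ 0.51677737 -0.18047143  0.12707755] 95 [ 0.51727699 -0.18282185  0.12688403]
side (315, 184) [297 168  36  18 422] [313.11611374 175.08767773]
 zmax 0.13207310948581918 topmean [ 0.6068401  -0.01621099  0.12680737] 112 [ 0.60698986 -0.01803222  0.127461  ]
```

View pics/z0.png

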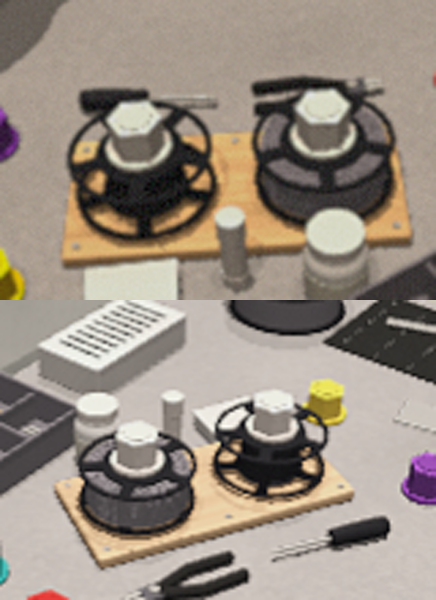

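The zoom confirms it. The empty spool is at about (0.517, -0.183), with bare core and see-through flanges, and the full one is at (0.608, -0.017). The stand line runs at about 61° and the flats' normals at -29° mod 60. I'll move above the empty spool's nut with tool y along -29°.

Emit:
arm_command(plan="0 0 0 -9.7; 0 0 0 -9.7; 0 0 0 -9.7; 0 0 0 -9.7; 0.04 0.0015 0 0; 0.05 0.0016 0 0; 0.0514 0.0016 0 0; 0.0514 0.0016 0 0; 0.0514 0.0016 0 0; 0.0514 0.0016 0 0; 0.0514 0.0016 0 0; 0.0514 0.0016 0 0; 0.0514 0.0016 0 0; 0.0400 0.0016 0 0; 0.0246 0 0 0; 0 0 0 0; 0 0 0 0; 0 0 0 0", hand=-1)

```text
clock: 2.4
tcp_pos: [0.5175, -0.1847, 0.2452]
orientation: [2.709, 1.59, -0.001]
contact_force: [-0.1, -0.8, 0.3]
grip_width: 0.0857
gripper_force: 0.0
```

Run:
```python
from h import *
o=r.get_obs();M=R.from_rotvec(o["orientation"]).as_matrix()
print(o["clock"],o["tcp_pos"],np.degrees(o["joints"]),"x",np.degrees(np.arctan2(M[1,0],M[0,0])),M[:,2])
p,d=eyes.grab_frame("wrist");cv2.imwrite("pics/w1.png",p[:,:,::-1]);np.save("pics/w1.npy",d)
c,og,A=cam("wrist",o)
v,u=np.mgrid[0:400,0:640];ry=rays(c,A,np.c_[u.ravel(),v.ravel()])
P=(og+ry*d.ravel()[:,None]).reshape(400,640,3)
near=np.linalg.norm(P[...,:2]-o["tcp_pos"][:2],axis=2)<.05
m=((P[...,2]>.119)&(P[...,2]<.135)&near&(d>0)).astype(np.uint8)
cs,_=cv2.findContours(m,0,1);k=max(cs,key=cv2.contourArea)
q=on_plane(c,og,A,k.reshape(-1,2),.1265)[:,:2].astype(np.float32)
a=np.linspace(0,180,361)[:-1];n=np.c_[np.cos(np.radians(a)),np.sin(np.radians(a))]
w=np.ptp(q@n.T,axis=0);print("bbox px",cv2.boundingRect(k),"center",cv2.minEnclosingCircle(q))
s=w[:120]+w[120:240]+w[240:];i=s.argmin();print("flat normal deg mod60",a[i],w[i],w[i+120],w[i+240])
c2=[];
```

```text
2.4 [ 0.51749049 -0.18469488  0.2451891 ] [ 29.6189496   16.89288309 -19.98807015 105.3574728    6.70311322
  58.91060273 -22.22339708] x 60.822733889135726 [-4.98416505e-04 -5.52236713e-04 -9.99999723e-01]
bbox px (289, 155, 63, 70) center ((0.5160914659500122, -0.18204841017723083), 0.02804180048406124)
flat normal deg mod60 30.5 0.049407269380813246 0.04933640655939925 0.0478650266505678
```

View pics/w1.png

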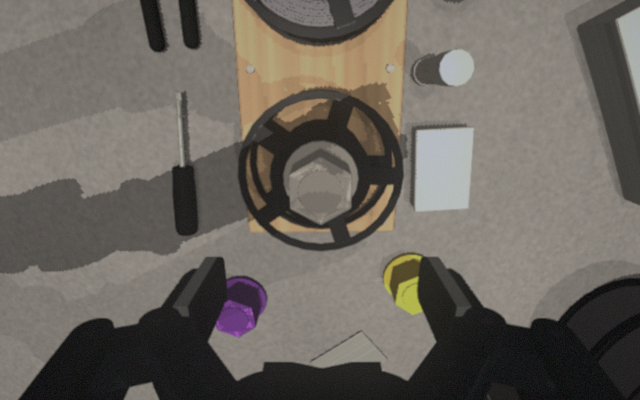

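The wrist view shows the nut at (321,190) on the empty, see-through spool, with flats square to the fingers. The grey full spool is at the top of the picture. Next I'll centre over the nut, descend and close on it.

Emit:
arm_command(plan="0.0016 -0.0025 0.02 0; 0 0 0.03 0; 0 0 0.03 0; 0 0 0.03 0; 0 0 0.02 0; 0 0 0.007 0; 0 0 0 0; 0 0 0 0")

```text
clock: 3.45
tcp_pos: [0.5175, -0.1809, 0.1093]
orientation: [2.707, 1.592, 0.002]
contact_force: [0.2, -0.1, -0.5]
grip_width: 0.0852
gripper_force: 0.0
```

Emit:
arm_command(plan="0 0 0 0; 0 0 0 0; 0 0 0 0; 0 0 0 0; 0 0 0 0; 0 0 0 0; 0 0 0 0; 0 0 0 0", hand=1, grip_force=60)

```text
clock: 4.45
tcp_pos: [0.5174, -0.1807, 0.109]
orientation: [2.707, 1.593, 0.001]
contact_force: [0.6, 0.5, 6.5]
grip_width: 0.0469
gripper_force: 62.1
```

Emit:
arm_command(plan="0 0 -0.0003 -3; 0 0 -0.0003 -3; 0 0 -0.0003 -3; 0 0 -0.0003 -3; 0 0 0 0; 0 0 0 0")

```text
clock: 5.2
tcp_pos: [0.517, -0.1816, 0.1092]
orientation: [2.53, 1.861, 0.001]
contact_force: [3.3, -3.7, -7.6]
grip_width: 0.0475
gripper_force: 80.8
```

Run:
```python
from h import *
o=r.get_obs();M=R.from_rotvec(o["orientation"]).as_matrix()
print(o["tcp_pos"],"x",np.degrees(np.arctan2(M[1,0],M[0,0])),o["contact_force"],o["moment"],o["grip_width"])
```

```text
[ 0.51698355 -0.18158012  0.10924073] x 72.67519450252239 [ 3.281215   -3.68873035 -7.57779655] [-0.75439657 -0.90901843 -2.76580864] 0.04751771220781261
```

There's a strong resisting moment (-2.8 N m), the tool didn't climb and the fingers were forced wider, so this is the stop. I'll go back and try clockwise.

Emit:
arm_command(plan="0 0 0.0003 4; 0 0 0.0003 4; 0 0 0.0006 4; 0 0 -0.0003 4; 0 0 -0.0004 4; 0 0 -0.0004 4; 0 0 -0.0004 4; 0 0 0 0; 0 0 0 0")

```text
clock: 6.32
tcp_pos: [0.5175, -0.1806, 0.1104]
orientation: [2.899, 1.206, 0.001]
contact_force: [2.9, -2.0, 3.1]
grip_width: 0.0474
gripper_force: 71.0
```

Run:
```python
from h import *
o=r.get_obs();M=R.from_rotvec(o["orientation"]).as_matrix()
print(o["tcp_pos"],"x",np.degrees(np.arctan2(M[1,0],M[0,0])),o["contact_force"],o["moment"],o["grip_width"],np.degrees(o["joints"]))
```

```text
[ 0.51752698 -0.18059277  0.11035603] x 45.156084193305055 [ 2.87056856 -2.04673859  3.1059656 ] [-0.70894324 -0.52889222  0.02724444] 0.04740992822642877 [ 24.24072867  25.96420704 -14.47402195 112.45375645   9.36523903
  42.59543756 -40.58167082]
```

Clockwise turns freely and climbs 1.4 mm over 16°, so this is a left-hand thread. I'll continue clockwise.

Emit:
arm_command(plan="0 0 -0.0007 8; 0 0 -0.0007 8; 0 0 -0.0007 8; 0 0 -0.0008 8; 0 0 -0.0007 8; 0 0 -0.0007 8; 0 0 -0.0008 8; 0 0 0 0; 0 0 0 0")

```text
clock: 7.45
tcp_pos: [0.5172, -0.1819, 0.1154]
orientation: [3.125, -0.3, 0.002]
contact_force: [2.1, -5.7, 3.4]
grip_width: 0.0472
gripper_force: 71.4
```

Run:
```python
from h import *
o=r.get_obs();M=R.from_rotvec(o["orientation"]).as_matrix()
print(o["tcp_pos"],"x",np.degrees(np.arctan2(M[1,0],M[0,0])),o["contact_force"],o["moment"],o["grip_width"],np.degrees(o["joints"]))
p,d=eyes.grab_frame("wrist");cv2.imwrite("pics/w2.png",p[:,:,::-1])
```

```text
[ 0.5171722  -0.1818953   0.11537555] x -10.958210420604312 [ 2.13911808 -5.71035044  3.42966168] [-1.38249112 -0.36907569 -0.00681563] 0.047151333137033166 [ 13.58440293  24.81084586  -0.9795872  113.03045231   0.75862671
  42.07514406 -88.82546943]
```

View pics/w2.png

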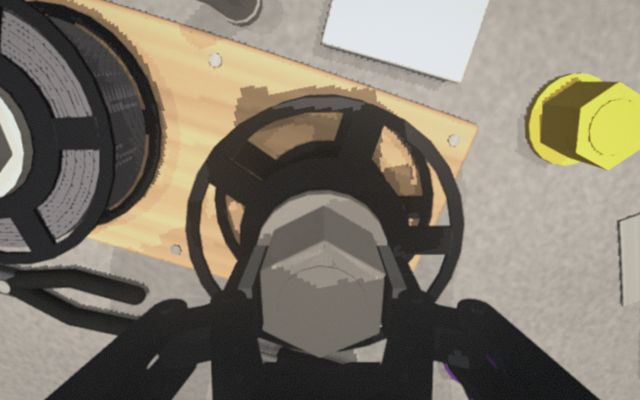

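The nut at (323,270) is still square in the fingers after 72° of turn and has lifted visibly. I'll keep turning past the release point.

Emit:
arm_command(plan="0 0 -0.0007 8; 0 0 -0.0007 8; 0 0 -0.0007 8; 0 0 -0.0008 8; 0 0 -0.0007 8; 0 0 -0.0007 8; 0 0 -0.0008 8; 0 0 0 0; 0 0 0 0")

```text
clock: 8.62
tcp_pos: [0.5171, -0.1826, 0.1207]
orientation: [2.619, -1.733, 0.004]
contact_force: [1.2, -7.2, 4.8]
grip_width: 0.047
gripper_force: 71.5
```

Run:
```python
from h import *
o=r.get_obs();M=R.from_rotvec(o["orientation"]).as_matrix()
print(o["tcp_pos"],"x",np.degrees(np.arctan2(M[1,0],M[0,0])),o["contact_force"],o["moment"],o["grip_width"],np.degrees(o["joints"]))
```

```text
[ 0.51713034 -0.18263333  0.12066987] x -66.99679482627049 [ 1.17914943 -7.23114196  4.80414424] [-1.7393235  -0.15665621 -0.0161473 ] 0.047014239458496025 [   2.65375617   24.72812118   12.83554668  113.59909133   -7.72869124
   42.35781185 -136.93476552]
```

Emit:
arm_command(plan="0 0 -0.001 4; 0 0 -0.002 0; 0 0 -0.003 0; 0 0 0 0; 0 0 0 0")

```text
clock: 9.25
tcp_pos: [0.517, -0.1826, 0.1263]
orientation: [2.556, -1.823, 0.004]
contact_force: [1.7, -8.7, 1.3]
grip_width: 0.0469
gripper_force: 71.1
```

It lifts without resistance, so the nut is free. Now I'll raise it to about 10 cm up.

Emit:
arm_command(plan="0 0 -0.005 0; 0 0 -0.008 0; 0 0 -0.01 0; 0 0 -0.01 0; 0 0 -0.01 0; 0 0 -0.01 0; 0 0 -0.01 0; 0 0 -0.01 0; 0 0 -0.006 0; 0 0 -0.003 0; 0 0 0 0; 0 0 0 0; 0 0 0 0; 0 0 0 0")

```text
clock: 11.0
tcp_pos: [0.5167, -0.1805, 0.2078]
orientation: [2.557, -1.825, -0.0]
contact_force: [-0.5, -0.2, -1.7]
grip_width: 0.0474
gripper_force: 70.8
```

Run:
```python
from h import *
ims=[]
for n,b in(("side",(150,260,260,460)),("scene",(130,260,180,380))):
    p,d=eyes.grab_frame(n);b=b if n=="scene" else (110,240,260,460)
    ims.append(cv2.resize(p[b[0]:b[1],b[2]:b[3],::-1],(460,300),interpolation=cv2.INTER_CUBIC))
cv2.imwrite("pics/f.png",np.vstack(ims))
```

```text
(no output)
```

View pics/f.png

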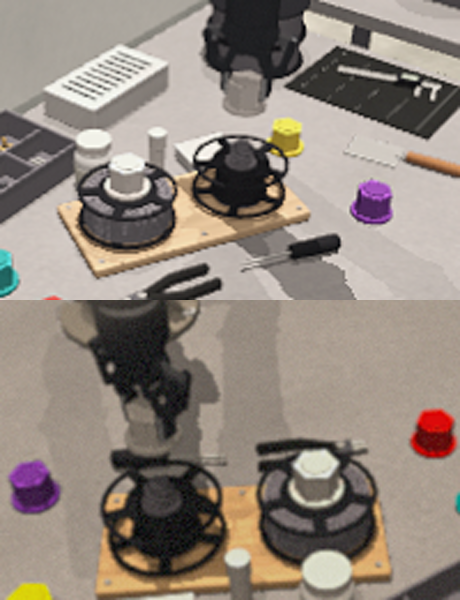

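Both views show the nut held upright above the bare spindle. The full spool's nut is still seated and the bystanders are where they were.

```bash
python3 -c "
from h import *
print(ticket.hand_in())"
```

```text
the job is handed in; nothing more can be done
None
```

I unscrewed the empty spool's nut clockwise (left-hand thread) and handed the job in at about 11 s, with the nut held upright about 10 cm above its seat, the full spool's nut and the bystanders apparently unmoved in the last pictures; the hand-in gave no verdict.

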